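Cradle and clamp a rubber feed roller

ROBOT

A 6-joint arm with a two-finger parallel gripper is mounted at the origin on a cart in front of the work surface, level with it; the furniture and walls round the work are solid. World frame = base frame: x ahead of the robot, y to its left, z up, the work surface at z = 0. Lengths are in m, angles in degrees, forces in N, time in s.
With the tool pointing down it reaches from about 0.375 to 0.925 m from the base axis. Payload 5.7 kg.
Tool frame: the origin (TCP) lies midway between the tips of the shut fingers; the grasp point (between the pads) lies 19 mm behind it; z points along the fingers, y is the line along which they close (so a half turn about z gives the same grasp; the last joint's range is limited). The gripper opens to 88 mm and grips with 3 to 60 N. Pads are 20 mm wide; open, the fingers measure 115 mm over their backs; the gripper's body (75 mm by 178 mm) begins 61 mm behind the grasp point.
Start: joints at [-79.131, 20.558, 86.54, -0, 72.909, -6.595], TCP at [0.18, -0.572, 0.223] pointing down, gripper open.
Joint ranges: [-170.27, 170.27], [-57.76, 135], [12.27, 136.19], [-55.21, 235.2], [11.17, 155.16], [-170.74, 170.74]. Speed limits (degrees/s): [136.94, 136.94, 180, 180, 180, 180].

INTERFACE

Orientations are given as a 3x3 rotation matrix whose columns are the frame's x, y, z axes.
In Python, from station import readout, grab_frame, camera_params, order gives the robot as it stands.
- The arm moves only by the shell command python3 -m handwheel 'ROWS' [FORCE]. ROWS is JSON, a list of rows, each an object of numbers: "rx", "ry", "rz": the turn, a rotation vector about the tool's x, y, z in degrees; "dx", "dy", "dz": the shift along the tool's x, y, z in m; "gripper": the opening, from -1 (shut) to 1 (fully open). In form: [{"rx": .., "ry": .., "rz": .., "dx": .., "dy": .., "dz": .., "gripper": ..}, ...]. A call has 1 to 12 rows; each row is the pose to reach, as a shift and turn from the pose commanded when the call began, along the tool's axes at that moment; what a row does not reach only later rows make up. A row lasts 1/10 s, in which the tool goes at most 50 mm and 8.59 degrees, less where a joint would pass 70% of its speed; a pose out of reach is approached as far as the arm can. A call with a gripper value outside its range is refused whole. The fingers move at their own pace and stop on an object; FORCE is the grip in N (left out, the last holds). Time passes only in rows, so rows that repeat a pose let the fingers close. It gives the time, the measured TCP pose, the force, the opening and the grip force at its end, in the units of the state.
- readout.observe(): the state, without advancing time (a new reading comes with each control period).
- grab_frame(name): name is "side" or "top"; returns the picture (384x512x3 uint8, blue, green, red); there is no depth.
- camera_params(name): a dict with "K" (3x3 intrinsics, pixels), "distortion" ([k1, k2, p1, p2, k3] as OpenCV has them; the pictures are not rectified), "rvec" (rotation vector, rad) and "tvec" (3), from world to camera coordinates, as OpenCV has them. Camera axes: x right, y down, z forward; pixel columns grow to the right and rows downward; lengths in m; the calibration is good to about 2 mm. A picture is of the moment at which its call begins. camera_params takes no time and is no camera call.
- order.job_done(): hands the job in; it is judged then, once.
The state is a dict: "clock": time; "q": joint angles; "qvel": joint speeds; "effort": joint torques, N m; "ee_pos": TCP position; "tcp_rot": TCP orientation; "contact_force": force on the tool from outside, world axes, zero at the start; "torque": the same for the moment, N m; "width": finger opening in m; "gripper_force": force on a finger pad.
Only numpy, scipy, OpenCV 4.12 (cv2) and the standard library are available. Lean on these libraries where they do the work, as an engineer would, in place of code of your own. Each camera call takes 0.05 s, during which the arm holds its last target. There are 200 camera calls.

TASK

Get the rubber feed roller ready for cleaning: push it, without gripping or lifting it, so that it rolls along the stand's deck into the vee groove, then take your hand off so that it settles and centres itself. Then slide the end clamp along until it has pushed the roller home against the end stop and its spring pad holds it with about 6 N, neither loose nor squeezed hard, and let go. Be gentle with the roller and leave the glue stick, binder clip and eraser where they are.

Things in the scene. Friction and masses are not known exactly. Their poses are not given: they have to be found in the camera images.
- stand: Fixed low grey and aluminium stand. Origin: on the worktop under its base; x from its deck to the vee (away from the robot), y along the vee to the end stop, z up. The base spans x -80 to 76, y -86 to 86 mm; a clamp bed 10 mm high with rails to 16 mm goes on at x -9 to 69, down to y -162. Only end stop and clamp rise above 42 mm.
- deck (a point): Middle of the stand's level deck, at its surface, 28 mm above the worktop (stand x -35, y -5 mm). Axes as the stand's. The deck reaches 40 mm to either side along x (then the vee at +x; a lip 5 mm high at -x) and 70 mm to either side along y. A roller lying on it has its axis 16 mm above it.
- vee (a point): Where the axis of a roller centred in the vee lies: stand x +30, y 0, z +32.6 mm. Axes as the stand's. The 90 degree groove runs along y from y -75 to +65 mm; its bottom is 22.6 mm below this point; the near flank starts at deck height 18 mm before it in x; the far flank rises to 9 mm above this point, 32 mm behind it.
- end_stop: Rigid aluminium block across the +y end of the vee, 46 mm (x) by 13 mm (y), top 56 mm above the worktop. Its flat face towards the roller lies at stand y +65 mm; its origin is in that face's plane, at stand x 0 and worktop height. Axes as the stand's.
- roller: Dark roller of smooth hard rubber with steel end faces, 32 mm diameter, 100 mm long, about 0.2 kg (varies). Origin at its centre; its y axis is its own axis (x and z turn as it rolls). Starts lying on the stand's deck, about parallel to the vee. A fingertip that pushes it from behind should reach down to its axis or lower: one that bears above the axis jams it onto the deck.
- clamp: End clamp: grey carriage 48 (x) by 30 (y) by 34 mm, sliding along stand y in line with the vee. A grip tab 26 (x) by 12 (y) mm stands on its middle, 34 to 72 mm above the origin. Origin: centre of its underside, 16 mm above the worktop, stand x +30, y -141 to -129 at the start; it slides to y -76. Axes as the stand's. Friction about 10 N either way; it stays where left.
- clamp_pad: Round black rubber pad, 20 mm diameter, on a sprung plunger in front of the clamp. Origin: centre of its front face, which looks to +y, 50 mm ahead of the clamp's origin when unloaded, at the height of a seated roller's axis. Spring: about 5 N per mm, 6 mm at most. Pushing the clamp takes its friction (about 10 N) plus the spring's force.
- glue_stick: Standing white and grey glue stick, 26 mm diameter, 88 mm tall, on the worktop beyond the end-stop end of the stand. Origin: centre of its underside. Leave alone.
- binder_clip: Black binder clip with wire handles, 26 x 25 x 28 mm, on the worktop beyond the end-stop end of the stand, nearer the robot than the glue stick. Origin: centre of its underside. Leave alone.
- eraser: Eraser in a grey sleeve, 21 x 48 x 12 mm, on the worktop in front of the clamp's bed. Origin: centre of its underside. Leave alone.

How it is judged (in metres and radians):
On the way:
1. the roller lies centred in the vee at rest, touched by neither the robot nor the clamp pad (x of roller in the frame of stand between 0.027 and 0.033 m and z of roller in the frame of stand below 0.0355 m and angle between the y axis of roller and the y axis of stand, either way round below 0.04 rad and linear speed of roller below 0.01 m/s and contact force between each of the arm, the fingers, clamp_pad and roller below 0.1 N), for 0.3 s.
At the end, for the whole second after the job is handed in: The roller rests in the vee (axis within 3 mm of the vee's middle line, not more than 3 mm high, parallel within 0.04 rad), bears on the end stop with more than 2 N, and the clamp pad holds it with 3 to 9 N; all at rest and released (x of roller in the frame of stand between 0.027 and 0.033 m and z of roller in the frame of stand below 0.0355 m and angle between the y axis of roller and the y axis of stand, either way round below 0.04 rad and contact force between end_stop and roller above 2 N and contact force between clamp_pad and roller between 3 and 9 N and linear speed of roller below 0.01 m/s and linear speed of clamp below 0.005 m/s); the robot touches nothing.
It fails at once if the roller is lifted (its centre more than 55 mm above the worktop) or knocked off the stand (z of roller in the frame of stand above 0.055 m or z of roller in the frame of stand below 0.025 m).
It fails at once if the robot presses the roller with more than 15 N (contact force between the fingers and roller above 15 N).
It fails at once if the clamp pad squeezes the roller with more than 12 N (contact force between clamp_pad and roller above 12 N).
It fails at once if the clamp pad bears on the roller while it is not centred in the vee (contact force between clamp_pad and roller above 0.5 N and (x of roller in the frame of stand below 0.026 m or x of roller in the frame of stand above 0.034 m)).
It fails at once if the glue stick, binder clip or eraser is moved more than 15 mm (distance of any of glue_stick, binder_clip, eraser from where it was at the start of the episode above 0.015 m).
It also fails if it takes over 67 s, if anything falls off the work surface, if the arm or the gripper's body presses on something with over 40 N, if the wrist force passes 120 N, or if a joint passes its speed limit or range.

## Working session

There is one attempt and no reset: what is moved stays moved. The work goes in short steps, Python scripts to look and compute and a shell command to move; the robot and the scene stay as the last step left them, time stands still between calls to the robot, and variables do not carry over. Pictures are saved under pics/ and viewed, at most 10 in all, crops included, and the job is handed in when it is done.

```bash
mkdir -p pics; ls
python3 - <<'E'
from station import readout, grab_frame, camera_params, order
import cv2, numpy as np
for n in ("side","top"):
    cv2.imwrite(f"pics/{n}0.png", grab_frame(n))
    p=camera_params(n); print(n,{k:np.round(v,4).tolist() for k,v in p.items()})
s=readout.observe(); print(s)
E
```

```text
pics
side {'K': [[496.821, 0.0, 258.7422], [0.0, 496.821, 190.2569], [0.0, 0.0, 1.0]], 'distortion': [-0.0202, 0.0, 0.0, 0.0, 0.0], 'rvec': [0.3311, -2.5803, 1.536], 'tvec': [0.4743, 0.0831, 0.8145]}
top {'K': [[371.1855, 0.0, 247.2874], [0.0, 371.1855, 195.8911], [0.0, 0.0, 1.0]], 'distortion': [0.0331, 0.0, 0.0, 0.0, 0.0], 'rvec': [2.1612, -2.2199, 0.1136], 'tvec': [0.0554, 0.4786, 0.8829]}
{'clock': 0.1, 'q': array([-7.91320654e+01,  2.05917516e+01,  8.65918654e+01,  1.19378697e-03,
        7.29089698e+01, -6.59381065e+00]), 'qvel': array([ 0.13663325, -0.04432324, -0.05646054, -0.00095944, -0.0590559 ,
        0.06612734]), 'effort': array([ 7.41760914e-05, -5.16355348e+01, -2.71408153e+01,  6.76168059e-02,
        2.76640768e-02, -3.26987129e-05]), 'ee_pos': array([ 0.17993367, -0.57173812,  0.22192114]), 'tcp_rot': array([[ 9.53919383e-01,  3.00062877e-01, -2.85121612e-04],
       [ 3.00062943e-01, -9.53918078e-01,  1.59071737e-03],
       [ 2.05332569e-04, -1.60297056e-03, -9.99998694e-01]]), 'contact_force': array([-0.06208706, -0.32928063, -0.42574221]), 'torque': array([ 0.04247386, -0.03685889, -0.01311729]), 'gripper_force': 0.0, 'width': 0.08793358117423042}
```

View pics/side0.png

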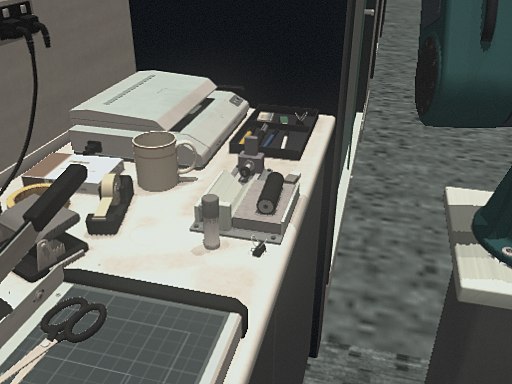

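View pics/top0.png

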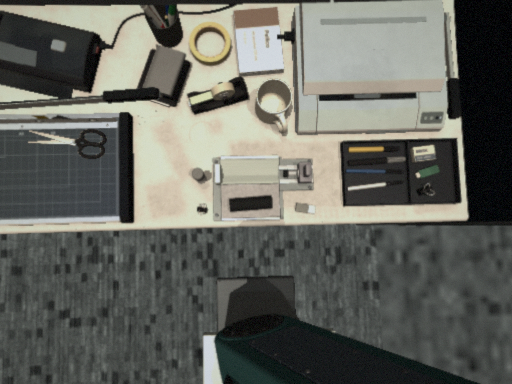

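The top view shows the stand at about (213–285, 155–220), roller at (251,203), clamp at (300,173), eraser (305,208), clip (202,209) and glue stick (198,174). The side view shows the roller at (270,193), clamp tab at (250,150) and glue stick at (211,220). Next I'll zoom in for exact corners.

Run:
```python
import cv2
t=cv2.imread("pics/top0.png")[145:230,190:325]; cv2.imwrite("pics/topc.png",cv2.resize(t,None,fx=5.9,fy=5.9,interpolation=cv2.INTER_CUBIC))
t=cv2.imread("pics/side0.png")[125:260,180:310]; cv2.imwrite("pics/sidec.png",cv2.resize(t,None,fx=4.4,fy=4.4,interpolation=cv2.INTER_CUBIC))
```

```text
(no output)
```

View pics/topc.png

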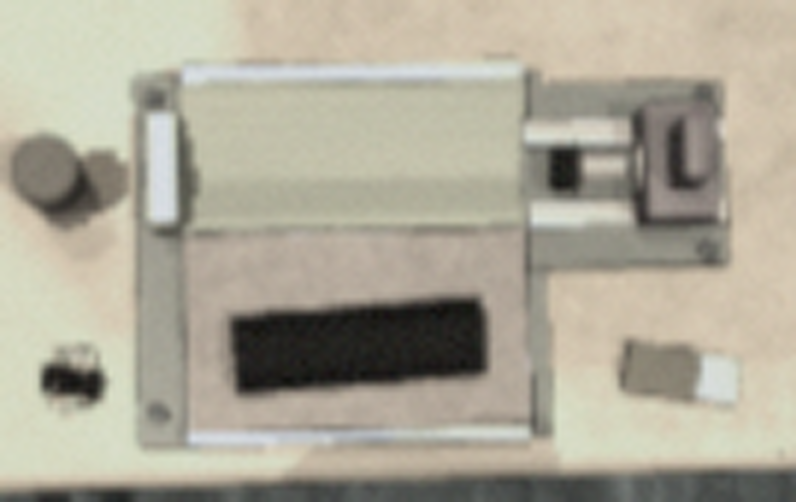

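View pics/sidec.png

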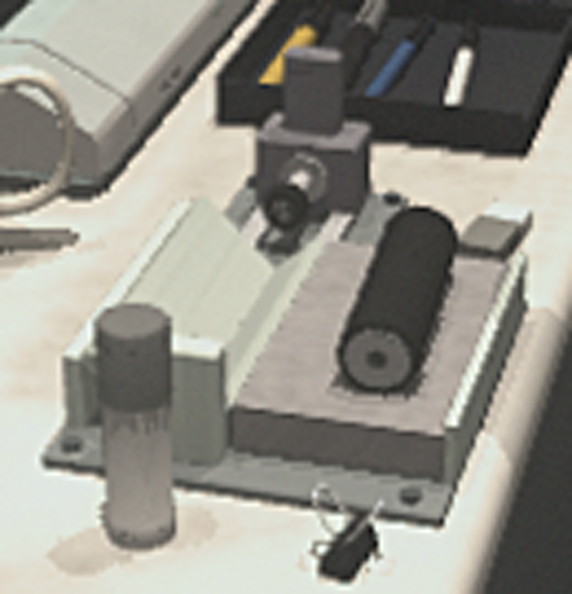

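The crops show (crop pixels) the roller's +y end face at about (234,355) top and (378,360) side, the end-stop top at (148–179,110–227), the deck/vee edge at (188,232)–(527,228), the far wall top at (180,75)–(522,68), and the tab top near (690,148) top and (313,58) side. The roller is tilted about 3° to the vee.

```bash
cat > h.py <<'E'
import cv2, numpy as np
from station import camera_params
def ray(n,p):
    c=camera_params(n); R=cv2.Rodrigues(np.array(c["rvec"],float))[0]; t=np.array(c["tvec"],float).ravel()
    u=cv2.undistortPoints(np.array([[p]],float),np.array(c["K"]),np.array(c["distortion"]))[0,0]
    d=R.T@np.array([*u,1]); return -R.T@t, d/np.linalg.norm(d)
def plane(n,p,z):
    o,d=ray(n,p); return o+d*(z-o[2])/d[2]
def tri(pt,ps):
    o1,d1=ray("top",pt); o2,d2=ray("side",ps)
    A=np.c_[d1,-d2]; s=np.linalg.lstsq(A,o2-o1,rcond=None)[0]
    a,b=o1+s[0]*d1,o2+s[1]*d2; return (a+b)/2, np.linalg.norm(a-b)
T=lambda x,y:((x+.5)/5.9-.5+190,(y+.5)/5.9-.5+145)
S=lambda x,y:((x+.5)/4.4-.5+180,(y+.5)/4.4-.5+125)
E
python3 - <<'E'
from h import *
np.set_printoptions(precision=4,suppress=True)
P=lambda l,x,y,z:print(l,plane("top",T(x,y),z))
for l,a,b in [("roller end+y",(234,355),(378,360)),("tab top",(690,148),(313,58)),("base near+y",(141,446),(443,522)),("base far+y",(137,75),(43,462)),
 ("farwall +y",(180,75),(66,357)),("endstop nearface topcorner",(150,227),(224,352)),("deck near +y corner",(187,430),(447,437)),("deck/vee +y",(188,232),(231,408)),("farwall -y",(522,68),(190,200)),("clip",(72,380),(345,555)),("glue top",(48,172),(134,322))]:
    print(l,*tri(T(*a),S(*b)))
P("base n+y",141,446,.006);P("base f+y",137,75,.006);P("base n-y",549,436,.006)
P("vee edge+y",188,232,.028);P("vee edge-y",527,228,.028)
P("far top+y",181,66,.0416);P("far top -y",522,61,.0416)
P("es a",148,113,.056);P("es b",177,110,.056);P("es c",179,225,.056);P("es d",150,227,.056)
for c in [(231,316),(481,298),(486,372),(238,393)]: P("rol",*c,.044)
for c in [(645,105),(715,100),(643,218),(715,222)]: P("clamp body",*c,.05)
P("bed f",722,84,.010);P("bed n",725,265,.010)
P("eraser",680,372,.012)
P("tab",690,148,.088)
E
```

```text
roller end+y [0.4572 0.0861 0.0443] 0.0016227010895986781
tab top [ 0.5301 -0.0917  0.0869] 0.0007337802370243967
base near+y [0.4226 0.1265 0.0042] 0.001925086056176659
base far+y [0.5786 0.125  0.0029] 0.002365944865088152
farwall +y [0.5729 0.1056 0.0388] 0.0007587733100308836
endstop nearface topcorner [0.5077 0.1175 0.0578] 0.002001494178694391
deck near +y corner [0.4272 0.1061 0.0275] 0.00384281134659318
deck/vee +y [0.5093 0.1041 0.0256] 0.001343307201503618
farwall -y [ 0.5706 -0.0337  0.0395] 0.002798325153314829
clip [0.4515 0.1548 0.0036] 0.0006026507567561392
glue top [0.5272 0.1542 0.0872] 5.1660598685284965e-05
base n+y [0.4235 0.1266 0.006 ]
base f+y [0.5791 0.1251 0.006 ]
base n-y [ 0.4231 -0.043   0.006 ]
vee edge+y [0.5097 0.1042 0.028 ]
vee edge-y [ 0.5079 -0.0344  0.028 ]
far top+y [0.5757 0.1049 0.0416]
far top -y [ 0.5745 -0.0332  0.0416]
es a [0.5544 0.1177 0.056 ]
es b [0.5553 0.1062 0.056 ]
es c [0.5094 0.1064 0.056 ]
es d [0.5089 0.1179 0.056 ]
rol [0.4737 0.0871 0.044 ]
rol [ 0.4783 -0.0132  0.044 ]
rol [ 0.4486 -0.0142  0.044 ]
rol [0.4429 0.085  0.044 ]
clamp body [ 0.5538 -0.0811  0.05  ]
clamp body [ 0.5551 -0.1093  0.05  ]
clamp body [ 0.5082 -0.0785  0.05  ]
clamp body [ 0.5059 -0.1073  0.05  ]
bed f [ 0.5687 -0.1205  0.01  ]
bed n [ 0.4923 -0.1186  0.01  ]
eraser [ 0.448  -0.0976  0.012 ]
tab [ 0.5303 -0.0914  0.088 ]
```

```bash
cat > to.py <<'E'
import sys,numpy as np
from scipy.spatial.transform import Rotation as Ro
from station import readout
s=readout.observe(); R=np.array(s["tcp_rot"]); p=np.array(s["ee_pos"])
yaw=np.radians(-0.55); G=np.c_[[np.cos(yaw),np.sin(yaw),0],[np.sin(yaw),-np.cos(yaw),0],[0,0,-1]]
print("t",round(s["clock"],2),"pos",p.round(4),"F",np.round(s["contact_force"],1),"w",round(s["width"],4))
O=np.array([.502,.0415,0]); A=np.c_[G[:,0],-G[:,1],-G[:,2]]
print("stand",(A.T@(p-O)).round(4))
if len(sys.argv)>3:
    t=O+A@np.array([float(v) for v in sys.argv[1:4]])
    print("shift",(R.T@(t-p)).round(4),"turn",Ro.from_matrix(R.T@G).as_rotvec(degrees=True).round(2))
E
python3 -m handwheel '[{"rz":4,"dx":0.035,"dy":-0.023,"gripper":0.2},{"rz":8,"dx":0.07,"dy":-0.045,"gripper":0.2},{"rz":12,"dx":0.106,"dy":-0.068,"gripper":0.2},{"rz":16,"dx":0.142,"dy":-0.09,"gripper":0.2},{"rz":18,"dx":0.177,"dy":-0.113,"gripper":0.2},{"rz":18,"dx":0.212,"dy":-0.136,"gripper":0.2},{"rz":18,"dx":0.248,"dy":-0.158,"gripper":0.2},{"rz":18,"dx":0.283,"dy":-0.181,"gripper":0.2},{"rz":18,"dx":0.319,"dy":-0.204,"gripper":0.2},{"rz":18,"dx":0.354,"dy":-0.226,"gripper":0.2},{"rz":18,"dx":0.354,"dy":-0.226,"gripper":0.2},{"rz":18,"dx":0.354,"dy":-0.226,"gripper":0.2}]'
python3 to.py -0.077 -0.005 0.120
```

```text
t 0.1 pos [ 0.1799 -0.5717  0.2219] F [-0.1 -0.3 -0.4] w 0.0879
stand [-0.3162 -0.6163  0.2219]
shift [ 0.4164 -0.5072  0.1028] turn [-0.09  0.   18.01]schema error: expected keys rx, ry, rz, dx, dy, dz, gripper
```

```bash
python3 -m handwheel '[{"rx":0,"ry":0,"rz":4,"dx":0.035,"dy":-0.023,"dz":0,"gripper":0.2},{"rx":0,"ry":0,"rz":8,"dx":0.07,"dy":-0.045,"dz":0,"gripper":0.2},{"rx":0,"ry":0,"rz":12,"dx":0.106,"dy":-0.068,"dz":0,"gripper":0.2},{"rx":0,"ry":0,"rz":16,"dx":0.142,"dy":-0.09,"dz":0,"gripper":0.2},{"rx":0,"ry":0,"rz":18,"dx":0.177,"dy":-0.113,"dz":0,"gripper":0.2},{"rx":0,"ry":0,"rz":18,"dx":0.212,"dy":-0.136,"dz":0,"gripper":0.2},{"rx":0,"ry":0,"rz":18,"dx":0.248,"dy":-0.158,"dz":0,"gripper":0.2},{"rx":0,"ry":0,"rz":18,"dx":0.283,"dy":-0.181,"dz":0,"gripper":0.2},{"rx":0,"ry":0,"rz":18,"dx":0.319,"dy":-0.204,"dz":0,"gripper":0.2},{"rx":0,"ry":0,"rz":18,"dx":0.354,"dy":-0.226,"dz":0,"gripper":0.2},{"rx":0,"ry":0,"rz":18,"dx":0.354,"dy":-0.226,"dz":0,"gripper":0.2},{"rx":0,"ry":0,"rz":18,"dx":0.354,"dy":-0.226,"dz":0,"gripper":0.2}]'
python3 to.py -0.079 -0.005 0.120
```

```text
clock: 1.3
ee_pos: [0.45, -0.2498, 0.2223]
tcp_rot: [[1.0, -0.007, -0.001], [-0.007, -1.0, 0.0], [-0.001, -0.0, -1.0]]
contact_force: [-0.1, -1.5, -0.5]
width: 0.0528
gripper_force: 0.0
t 1.3 pos [ 0.45   -0.2498  0.2223] F [-0.1 -1.5 -0.5] w 0.0528
stand [-0.0492 -0.2918  0.2223]
shift [-0.0289 -0.2868  0.1024] turn [-0.01  0.05  0.16]
```

```bash
python3 -m handwheel '[{"rx":0,"ry":0,"rz":0,"dx":-0.005,"dy":-0.04,"dz":0,"gripper":0.2},{"rx":0,"ry":0,"rz":0,"dx":-0.01,"dy":-0.08,"dz":0,"gripper":0.2},{"rx":0,"ry":0,"rz":0,"dx":-0.015,"dy":-0.12,"dz":0,"gripper":0.2},{"rx":0,"ry":0,"rz":0,"dx":-0.02,"dy":-0.16,"dz":0,"gripper":0.2},{"rx":0,"ry":0,"rz":0,"dx":-0.025,"dy":-0.2,"dz":0.02,"gripper":0.2},{"rx":0,"ry":0,"rz":0,"dx":-0.03,"dy":-0.24,"dz":0.04,"gripper":0.2},{"rx":0,"ry":0,"rz":0,"dx":-0.03,"dy":-0.27,"dz":0.07,"gripper":0.2},{"rx":0,"ry":0,"rz":0,"dx":-0.03,"dy":-0.287,"dz":0.1,"gripper":0.2},{"rx":0,"ry":0,"rz":0,"dx":-0.03,"dy":-0.287,"dz":0.125,"gripper":0.2},{"rx":0,"ry":0,"rz":0,"dx":-0.03,"dy":-0.287,"dz":0.14,"gripper":0.2},{"rx":0,"ry":0,"rz":0,"dx":-0.03,"dy":-0.287,"dz":0.15,"gripper":0.2},{"rx":0,"ry":0,"rz":0,"dx":-0.03,"dy":-0.287,"dz":0.15,"gripper":0.2}]'
python3 to.py -0.079 -0.005 0.037
python3 -c "
import cv2;from station import grab_frame
a=cv2.resize(grab_frame('top')[130:240,180:330],None,fx=3,fy=3,interpolation=2);b=cv2.resize(grab_frame('side')[110:260,180:330],None,fx=2.2,fy=2.2,interpolation=2)
cv2.imwrite('pics/a.png',cv2.hconcat([a,b]))"
```

```text
clock: 2.5
ee_pos: [0.4217, 0.0358, 0.0717]
tcp_rot: [[1.0, -0.011, -0.002], [-0.011, -1.0, 0.0], [-0.002, -0.0, -1.0]]
contact_force: [-0.1, -0.3, -0.0]
width: 0.0527
gripper_force: 0.0
t 2.5 pos [0.4217 0.0358 0.0717] F [-0.1 -0.3 -0. ] w 0.0527
stand [-0.0802 -0.0064  0.0717]
shift [ 0.0013 -0.0014  0.0347] turn [-0.    0.14 -0.07]
```

View pics/a.png

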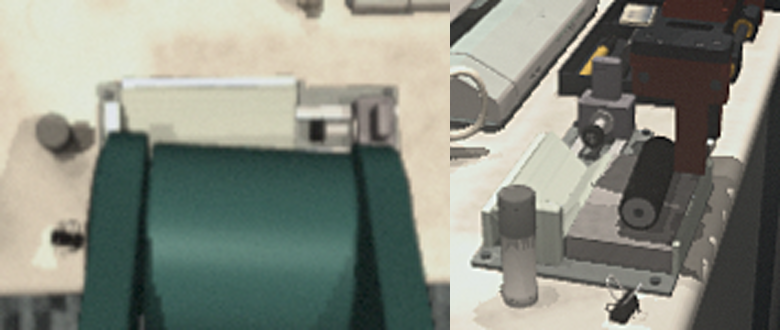

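The combined picture shows the fingers standing behind the roller (side, about (695,110)), clear of it (roller at (645,185)). I lower them, then push slowly.

```bash
python3 -m handwheel '[{"rx":0,"ry":0,"rz":0,"dx":0,"dy":0,"dz":0.01,"gripper":0.2},{"rx":0,"ry":0,"rz":0,"dx":0,"dy":0,"dz":0.02,"gripper":0.2},{"rx":0,"ry":0,"rz":0,"dx":0,"dy":0,"dz":0.028,"gripper":0.2},{"rx":0,"ry":0,"rz":0,"dx":0,"dy":0,"dz":0.034,"gripper":0.2},{"rx":0,"ry":0,"rz":0,"dx":0,"dy":0,"dz":0.034,"gripper":0.2}]'
python3 -m handwheel '[{"rx":0,"ry":0,"rz":0,"dx":0.002,"dy":0,"dz":0,"gripper":0.2},{"rx":0,"ry":0,"rz":0,"dx":0.004,"dy":0,"dz":0,"gripper":0.2},{"rx":0,"ry":0,"rz":0,"dx":0.006,"dy":0,"dz":0,"gripper":0.2},{"rx":0,"ry":0,"rz":0,"dx":0.008,"dy":0,"dz":0,"gripper":0.2},{"rx":0,"ry":0,"rz":0,"dx":0.010,"dy":0,"dz":0,"gripper":0.2},{"rx":0,"ry":0,"rz":0,"dx":0.012,"dy":0,"dz":0,"gripper":0.2},{"rx":0,"ry":0,"rz":0,"dx":0.014,"dy":0,"dz":0,"gripper":0.2},{"rx":0,"ry":0,"rz":0,"dx":0.016,"dy":0,"dz":0,"gripper":0.2},{"rx":0,"ry":0,"rz":0,"dx":0.018,"dy":0,"dz":0,"gripper":0.2},{"rx":0,"ry":0,"rz":0,"dx":0.02,"dy":0,"dz":0,"gripper":0.2}]'; python3 to.py
```

```text
clock: 3.1
ee_pos: [0.4218, 0.0369, 0.0378]
tcp_rot: [[1.0, -0.009, -0.002], [-0.009, -1.0, 0.0], [-0.002, -0.0, -1.0]]
contact_force: [-0.3, 0.4, -0.4]
width: 0.0527
gripper_force: 0.0
clock: 4.1
ee_pos: [0.4427, 0.0366, 0.0387]
tcp_rot: [[1.0, -0.009, -0.0], [-0.009, -1.0, 0.0], [-0.0, -0.0, -1.0]]
contact_force: [-0.1, -0.0, -0.5]
width: 0.0527
gripper_force: 0.1
t 4.1 pos [0.4427 0.0366 0.0387] F [-0.1 -0.  -0.5] w 0.0527
stand [-0.0592 -0.0055  0.0387]
```

```bash
python3 -m handwheel '[{"rx":0,"ry":0,"rz":0,"dx":0.002,"dy":0,"dz":0,"gripper":0.2},{"rx":0,"ry":0,"rz":0,"dx":0.005,"dy":0,"dz":0,"gripper":0.2},{"rx":0,"ry":0,"rz":0,"dx":0.008,"dy":0,"dz":0,"gripper":0.2},{"rx":0,"ry":0,"rz":0,"dx":0.011,"dy":0,"dz":0,"gripper":0.2},{"rx":0,"ry":0,"rz":0,"dx":0.014,"dy":0,"dz":0,"gripper":0.2},{"rx":0,"ry":0,"rz":0,"dx":0.017,"dy":0,"dz":0,"gripper":0.2},{"rx":0,"ry":0,"rz":0,"dx":0.02,"dy":0,"dz":0,"gripper":0.2},{"rx":0,"ry":0,"rz":0,"dx":0.023,"dy":0,"dz":0,"gripper":0.2},{"rx":0,"ry":0,"rz":0,"dx":0.026,"dy":0,"dz":0,"gripper":0.2},{"rx":0,"ry":0,"rz":0,"dx":0.028,"dy":0,"dz":0,"gripper":0.2},{"rx":0,"ry":0,"rz":0,"dx":0.03,"dy":0,"dz":0,"gripper":0.2}]'; python3 to.py
python3 -c "
import cv2;from station import grab_frame
cv2.imwrite('pics/b.png',cv2.resize(grab_frame('side')[110:260,180:330],None,fx=4,fy=4,interpolation=2))"
```

```text
clock: 5.2
ee_pos: [0.4727, 0.0363, 0.0387]
tcp_rot: [[1.0, -0.009, -0.0], [-0.009, -1.0, 0.0], [-0.0, -0.0, -1.0]]
contact_force: [-0.2, 0.2, 0.2]
width: 0.0523
gripper_force: 0.0
t 5.2 pos [0.4727 0.0363 0.0387] F [-0.2  0.2  0.2] w 0.0523
stand [-0.0292 -0.0054  0.0387]
```

View pics/b.png

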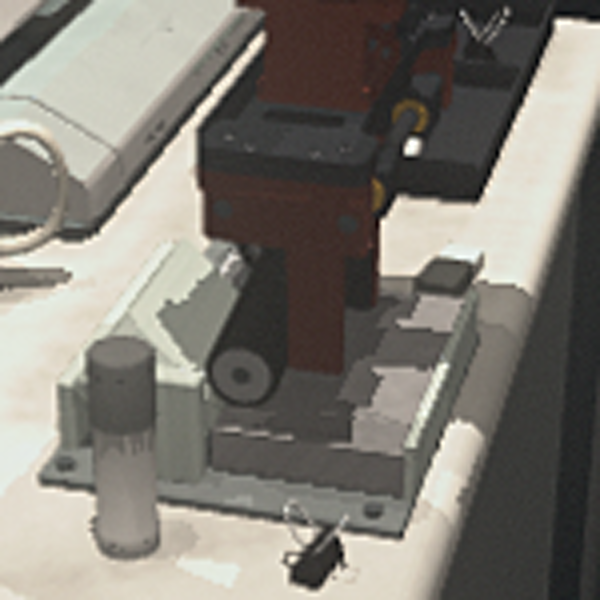

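The side view shows the roller's end at (240,375), still on the deck at the vee edge, parallel, with the fingers right behind it. I keep pushing.

```bash
python3 -m handwheel '[{"rx":0,"ry":0,"rz":0,"dx":0.002,"dy":0,"dz":0,"gripper":0.2},{"rx":0,"ry":0,"rz":0,"dx":0.004,"dy":0,"dz":0,"gripper":0.2},{"rx":0,"ry":0,"rz":0,"dx":0.006,"dy":0,"dz":0,"gripper":0.2},{"rx":0,"ry":0,"rz":0,"dx":0.008,"dy":0,"dz":0,"gripper":0.2},{"rx":0,"ry":0,"rz":0,"dx":0.01,"dy":0,"dz":0,"gripper":0.2},{"rx":0,"ry":0,"rz":0,"dx":0.012,"dy":0,"dz":0,"gripper":0.2},{"rx":0,"ry":0,"rz":0,"dx":0.014,"dy":0,"dz":0,"gripper":0.2},{"rx":0,"ry":0,"rz":0,"dx":0.016,"dy":0,"dz":0,"gripper":0.2},{"rx":0,"ry":0,"rz":0,"dx":0.018,"dy":0,"dz":0,"gripper":0.2},{"rx":0,"ry":0,"rz":0,"dx":0.02,"dy":0,"dz":0,"gripper":0.2},{"rx":0,"ry":0,"rz":0,"dx":0.022,"dy":0,"dz":0,"gripper":0.2},{"rx":0,"ry":0,"rz":0,"dx":0.022,"dy":0,"dz":0,"gripper":0.2}]'
python3 -m handwheel '[{"rx":0,"ry":0,"rz":0,"dx":-0.01,"dy":0,"dz":0,"gripper":0.2},{"rx":0,"ry":0,"rz":0,"dx":-0.02,"dy":0,"dz":0,"gripper":0.2},{"rx":0,"ry":0,"rz":0,"dx":-0.02,"dy":0,"dz":-0.04,"gripper":0.2},{"rx":0,"ry":0,"rz":0,"dx":-0.02,"dy":0,"dz":-0.08,"gripper":0.2},{"rx":0,"ry":0,"rz":0,"dx":-0.02,"dy":0.03,"dz":-0.1,"gripper":0.2},{"rx":0,"ry":0,"rz":0,"dx":-0.02,"dy":0.06,"dz":-0.1,"gripper":0.2},{"rx":0,"ry":0,"rz":0,"dx":-0.02,"dy":0.09,"dz":-0.1,"gripper":0.2},{"rx":0,"ry":0,"rz":0,"dx":-0.02,"dy":0.12,"dz":-0.1,"gripper":0.2},{"rx":0,"ry":0,"rz":0,"dx":-0.02,"dy":0.12,"dz":-0.1,"gripper":0.2},{"rx":0,"ry":0,"rz":0,"dx":-0.02,"dy":0.12,"dz":-0.1,"gripper":0.2}]'
python3 to.py 0.03 -0.133 0.125
python3 -c "
import cv2;from station import grab_frame
a=cv2.resize(grab_frame('top')[130:240,180:330],None,fx=3,fy=3,interpolation=2);b=cv2.resize(grab_frame('side')[110:260,180:330],None,fx=2.2,fy=2.2,interpolation=2)
cv2.imwrite('pics/c.png',cv2.hconcat([a,b]))"
```

```text
clock: 6.45
ee_pos: [0.495, 0.0361, 0.0387]
tcp_rot: [[1.0, -0.009, 0.0], [-0.009, -1.0, 0.0], [0.0, -0.0, -1.0]]
contact_force: [0.3, 0.8, -0.1]
width: 0.0528
gripper_force: 0.0
clock: 7.45
ee_pos: [0.4722, -0.0835, 0.1384]
tcp_rot: [[1.0, -0.011, -0.001], [-0.011, -1.0, 0.001], [-0.001, -0.001, -1.0]]
contact_force: [-0.1, 0.7, -0.7]
width: 0.0528
gripper_force: 0.0
t 7.45 pos [ 0.4722 -0.0835  0.1384] F [-0.1  0.7 -0.7] w 0.0528
stand [-0.0286 -0.1253  0.1384]
shift [0.0587 0.0076 0.0133] turn [-0.05  0.07 -0.09]
```

View pics/c.png

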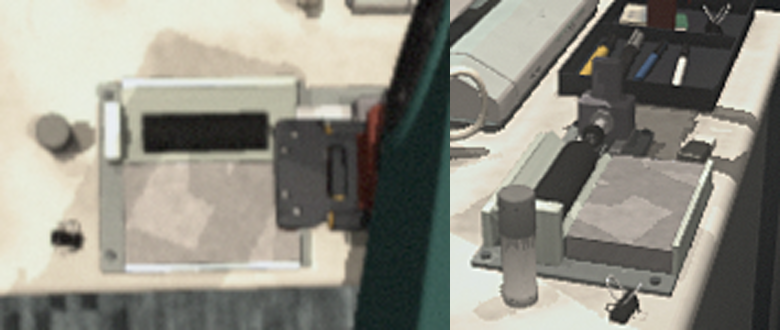

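The picture shows the roller lying in the vee (top crop (141–268, 114–152)), parallel, and the clamp, eraser, clip and glue stick untouched. I go over the clamp tab next.

```bash
python3 -m handwheel '[{"rx":0,"ry":0,"rz":0,"dx":0.02,"dy":0.003,"dz":0,"gripper":0.2},{"rx":0,"ry":0,"rz":0,"dx":0.04,"dy":0.006,"dz":0,"gripper":0.2},{"rx":0,"ry":0,"rz":0,"dx":0.059,"dy":0.008,"dz":0,"gripper":0.2},{"rx":0,"ry":0,"rz":0,"dx":0.059,"dy":0.008,"dz":0.02,"gripper":0.2},{"rx":0,"ry":0,"rz":0,"dx":0.059,"dy":0.008,"dz":0.04,"gripper":0.2},{"rx":0,"ry":0,"rz":0,"dx":0.059,"dy":0.008,"dz":0.06,"gripper":0.2},{"rx":0,"ry":0,"rz":0,"dx":0.059,"dy":0.008,"dz":0.073,"gripper":0.2},{"rx":0,"ry":0,"rz":0,"dx":0.059,"dy":0.008,"dz":0.08,"gripper":0.2},{"rx":0,"ry":0,"rz":0,"dx":0.059,"dy":0.008,"dz":0.08,"gripper":0.2}]'
python3 to.py 0.03 -0.133 0.058
python3 - <<'E'
from h import *
f=lambda x,y:((x+.5)/3-.5+180,(y+.5)/3-.5+130)
for p in [(141,133),(268,132)]: print(plane("top",f(*p),.0326).round(4))
E
```

```text
clock: 8.45
ee_pos: [0.5317, -0.0915, 0.0579]
tcp_rot: [[1.0, -0.009, -0.002], [-0.009, -1.0, 0.001], [-0.002, -0.001, -1.0]]
contact_force: [0.0, 0.0, 1.1]
width: 0.0524
gripper_force: 0.0
t 8.45 pos [ 0.5317 -0.0915  0.0579] F [0.  0.  1.1] w 0.0524
stand [ 0.031  -0.1327  0.0579]
shift [-0.001   0.0003 -0.0001] turn [-0.04  0.1   0.05]
[0.5328 0.091  0.0326]
[ 0.5311 -0.0108  0.0326]
```

```bash
python3 -m handwheel '[{"rx":0,"ry":0,"rz":0,"dx":0,"dy":0,"dz":0,"gripper":-0.3},{"rx":0,"ry":0,"rz":0,"dx":0,"dy":0,"dz":0,"gripper":-0.5},{"rx":0,"ry":0,"rz":0,"dx":0,"dy":0,"dz":0,"gripper":-1},{"rx":0,"ry":0,"rz":0,"dx":0,"dy":0,"dz":0,"gripper":-1},{"rx":0,"ry":0,"rz":0,"dx":0,"dy":0,"dz":0,"gripper":-1},{"rx":0,"ry":0,"rz":0,"dx":0,"dy":0,"dz":0,"gripper":-1},{"rx":0,"ry":0,"rz":0,"dx":0,"dy":0,"dz":0,"gripper":-1},{"rx":0,"ry":0,"rz":0,"dx":0,"dy":0,"dz":0,"gripper":-1}]' 30; python3 to.py
```

```text
clock: 9.25
ee_pos: [0.5326, -0.0936, 0.059]
tcp_rot: [[1.0, -0.009, 0.0], [-0.009, -1.0, -0.002], [0.0, 0.002, -1.0]]
contact_force: [-1.8, -5.4, 1.0]
width: 0.0118
gripper_force: 30.0
t 9.25 pos [ 0.5326 -0.0936  0.059 ] F [-1.8 -5.4  1. ] w 0.0118
stand [ 0.0319 -0.1348  0.059 ]
```

```bash
python3 -m handwheel '[{"rx":0,"ry":0,"rz":0,"dx":0,"dy":-0.002,"dz":0,"gripper":-1},{"rx":0,"ry":0,"rz":0,"dx":0,"dy":-0.004,"dz":0,"gripper":-1},{"rx":0,"ry":0,"rz":0,"dx":0,"dy":-0.006,"dz":0,"gripper":-1},{"rx":0,"ry":0,"rz":0,"dx":0,"dy":-0.008,"dz":0,"gripper":-1},{"rx":0,"ry":0,"rz":0,"dx":0,"dy":-0.01,"dz":0,"gripper":-1},{"rx":0,"ry":0,"rz":0,"dx":0,"dy":-0.012,"dz":0,"gripper":-1},{"rx":0,"ry":0,"rz":0,"dx":0,"dy":-0.014,"dz":0,"gripper":-1},{"rx":0,"ry":0,"rz":0,"dx":0,"dy":-0.016,"dz":0,"gripper":-1},{"rx":0,"ry":0,"rz":0,"dx":0,"dy":-0.018,"dz":0,"gripper":-1},{"rx":0,"ry":0,"rz":0,"dx":0,"dy":-0.02,"dz":0,"gripper":-1}]'; python3 to.py
python3 -m handwheel '[{"rx":0,"ry":0,"rz":0,"dx":0,"dy":-0.001,"dz":0,"gripper":-1},{"rx":0,"ry":0,"rz":0,"dx":0,"dy":-0.002,"dz":0,"gripper":-1},{"rx":0,"ry":0,"rz":0,"dx":0,"dy":-0.003,"dz":0,"gripper":-1},{"rx":0,"ry":0,"rz":0,"dx":0,"dy":-0.004,"dz":0,"gripper":-1},{"rx":0,"ry":0,"rz":0,"dx":0,"dy":-0.005,"dz":0,"gripper":-1}]'; python3 to.py
```

```text
clock: 10.25
ee_pos: [0.5327, -0.0746, 0.059]
tcp_rot: [[1.0, -0.008, 0.0], [-0.008, -1.0, -0.003], [0.0, 0.003, -1.0]]
contact_force: [-2.1, -10.7, 0.7]
width: 0.0119
gripper_force: 30.0
t 10.25 pos [ 0.5327 -0.0746  0.059 ] F [ -2.1 -10.7   0.7] w 0.0119
stand [ 0.0318 -0.1158  0.059 ]
clock: 10.75
ee_pos: [0.5327, -0.0695, 0.059]
tcp_rot: [[1.0, -0.008, 0.0], [-0.008, -1.0, -0.003], [0.0, 0.003, -1.0]]
contact_force: [-1.7, -10.2, 1.5]
width: 0.0118
gripper_force: 30.0
t 10.75 pos [ 0.5327 -0.0695  0.059 ] F [ -1.7 -10.2   1.5] w 0.0118
stand [ 0.0318 -0.1107  0.059 ]
```

```bash
python3 -m handwheel '[{"rx":0,"ry":0,"rz":0,"dx":0,"dy":-0.001,"dz":0,"gripper":-1},{"rx":0,"ry":0,"rz":0,"dx":0,"dy":-0.002,"dz":0,"gripper":-1},{"rx":0,"ry":0,"rz":0,"dx":0,"dy":-0.003,"dz":0,"gripper":-1},{"rx":0,"ry":0,"rz":0,"dx":0,"dy":-0.004,"dz":0,"gripper":-1},{"rx":0,"ry":0,"rz":0,"dx":0,"dy":-0.005,"dz":0,"gripper":-1},{"rx":0,"ry":0,"rz":0,"dx":0,"dy":-0.006,"dz":0,"gripper":-1},{"rx":0,"ry":0,"rz":0,"dx":0,"dy":-0.007,"dz":0,"gripper":-1},{"rx":0,"ry":0,"rz":0,"dx":0,"dy":-0.008,"dz":0,"gripper":-1},{"rx":0,"ry":0,"rz":0,"dx":0,"dy":-0.009,"dz":0,"gripper":-1},{"rx":0,"ry":0,"rz":0,"dx":0,"dy":-0.01,"dz":0,"gripper":-1},{"rx":0,"ry":0,"rz":0,"dx":0,"dy":-0.011,"dz":0,"gripper":-1},{"rx":0,"ry":0,"rz":0,"dx":0,"dy":-0.012,"dz":0,"gripper":-1}]'
python3 -m handwheel '[{"rx":0,"ry":0,"rz":0,"dx":0,"dy":-0.001,"dz":0,"gripper":-1},{"rx":0,"ry":0,"rz":0,"dx":0,"dy":-0.002,"dz":0,"gripper":-1},{"rx":0,"ry":0,"rz":0,"dx":0,"dy":-0.003,"dz":0,"gripper":-1},{"rx":0,"ry":0,"rz":0,"dx":0,"dy":-0.004,"dz":0,"gripper":-1},{"rx":0,"ry":0,"rz":0,"dx":0,"dy":-0.005,"dz":0,"gripper":-1},{"rx":0,"ry":0,"rz":0,"dx":0,"dy":-0.006,"dz":0,"gripper":-1}]'; python3 to.py
python3 -c "
import cv2;from station import grab_frame
cv2.imwrite('pics/d.png',cv2.resize(grab_frame('side')[120:220,180:310],None,fx=6,fy=6,interpolation=2))"
```

```text
clock: 11.95
ee_pos: [0.5328, -0.0578, 0.059]
tcp_rot: [[1.0, -0.008, 0.0], [-0.008, -1.0, -0.004], [0.0, 0.004, -1.0]]
contact_force: [-1.1, -12.1, 1.0]
width: 0.0119
gripper_force: 30.0
clock: 12.55
ee_pos: [0.5328, -0.0519, 0.059]
tcp_rot: [[1.0, -0.008, 0.0], [-0.008, -1.0, -0.004], [0.0, 0.004, -1.0]]
contact_force: [-2.5, -11.6, 1.9]
width: 0.0119
gripper_force: 30.0
t 12.55 pos [ 0.5328 -0.0519  0.059 ] F [ -2.5 -11.6   1.9] w 0.0119
stand [ 0.0317 -0.0931  0.059 ]
```

View pics/d.png

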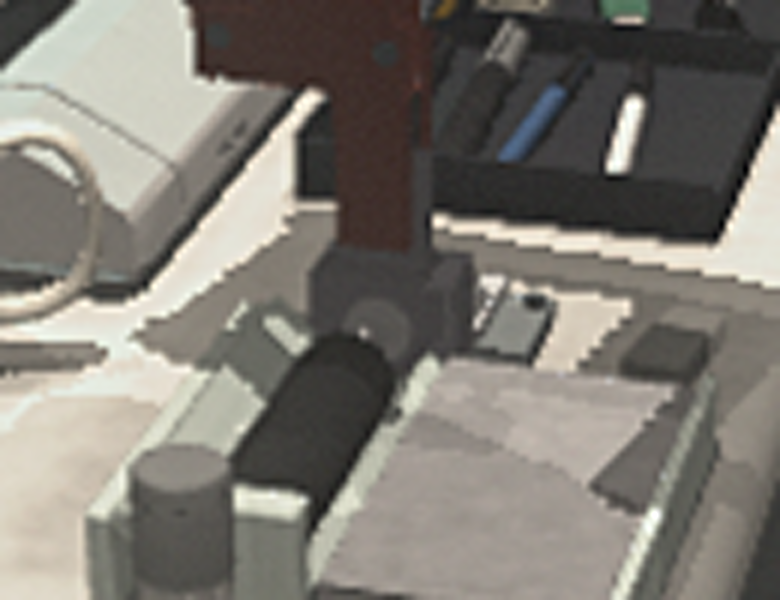

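The side view shows the pad behind the roller's far end at about (360,335) pushing it along the vee, with no tilt. Now finer steps until the force rises.

```bash
for i in 1; do python3 -m handwheel '[{"rx":0,"ry":0,"rz":0,"dx":0,"dy":-0.0005,"dz":0,"gripper":-1},{"rx":0,"ry":0,"rz":0,"dx":0,"dy":-0.001,"dz":0,"gripper":-1},{"rx":0,"ry":0,"rz":0,"dx":0,"dy":-0.0015,"dz":0,"gripper":-1},{"rx":0,"ry":0,"rz":0,"dx":0,"dy":-0.002,"dz":0,"gripper":-1},{"rx":0,"ry":0,"rz":0,"dx":0,"dy":-0.0025,"dz":0,"gripper":-1},{"rx":0,"ry":0,"rz":0,"dx":0,"dy":-0.003,"dz":0,"gripper":-1},{"rx":0,"ry":0,"rz":0,"dx":0,"dy":-0.0035,"dz":0,"gripper":-1},{"rx":0,"ry":0,"rz":0,"dx":0,"dy":-0.004,"dz":0,"gripper":-1}]'; done; python3 to.py
```

```text
clock: 13.4
ee_pos: [0.5329, -0.0478, 0.059]
tcp_rot: [[1.0, -0.008, 0.0], [-0.008, -1.0, -0.004], [0.0, 0.004, -1.0]]
contact_force: [-2.3, -11.9, 1.1]
width: 0.0119
gripper_force: 30.0
t 13.4 pos [ 0.5329 -0.0478  0.059 ] F [ -2.3 -11.9   1.1] w 0.0119
stand [ 0.0317 -0.089   0.059 ]
```

```bash
python3 -m handwheel '[{"rx":0,"ry":0,"rz":0,"dx":0,"dy":-0.0004,"dz":0,"gripper":-1},{"rx":0,"ry":0,"rz":0,"dx":0,"dy":-0.0008,"dz":0,"gripper":-1},{"rx":0,"ry":0,"rz":0,"dx":0,"dy":-0.001,"dz":0,"gripper":-1}]'; python3 to.py
```

```text
clock: 13.7
ee_pos: [0.5328, -0.0468, 0.059]
tcp_rot: [[1.0, -0.008, -0.0], [-0.008, -1.0, -0.004], [0.0, 0.004, -1.0]]
contact_force: [-1.9, -11.3, 1.5]
width: 0.0115
gripper_force: 30.0
t 13.7 pos [ 0.5328 -0.0468  0.059 ] F [ -1.9 -11.3   1.5] w 0.0115
stand [ 0.0317 -0.088   0.059 ]
```

```bash
python3 -m handwheel '[{"rx":0,"ry":0,"rz":0,"dx":0,"dy":-0.0004,"dz":0,"gripper":-1},{"rx":0,"ry":0,"rz":0,"dx":0,"dy":-0.0008,"dz":0,"gripper":-1},{"rx":0,"ry":0,"rz":0,"dx":0,"dy":-0.001,"dz":0,"gripper":-1}]' | sed -n '2p;4p'
```

```text
ee_pos: [0.5329, -0.0458, 0.059]
contact_force: [-2.4, -10.9, 1.0]
```

```bash
python3 -m handwheel '[{"rx":0,"ry":0,"rz":0,"dx":0,"dy":-0.0004,"dz":0,"gripper":-1},{"rx":0,"ry":0,"rz":0,"dx":0,"dy":-0.0006,"dz":0,"gripper":-1},{"rx":0,"ry":0,"rz":0,"dx":0,"dy":-0.0006,"dz":0,"gripper":-1}]'| sed -n '2p;4p'
```

```text
ee_pos: [0.5329, -0.0452, 0.059]
contact_force: [-1.9, -11.7, 1.1]
```

```bash
python3 -m handwheel '[{"rx":0,"ry":0,"rz":0,"dx":0,"dy":-0.0004,"dz":0,"gripper":-1},{"rx":0,"ry":0,"rz":0,"dx":0,"dy":-0.0008,"dz":0,"gripper":-1},{"rx":0,"ry":0,"rz":0,"dx":0,"dy":-0.0008,"dz":0,"gripper":-1}]' | sed -n '2p;4p'
```

```text
ee_pos: [0.5329, -0.0444, 0.059]
contact_force: [-1.9, -11.2, 1.8]
```

```bash
python3 -m handwheel '[{"rx":0,"ry":0,"rz":0,"dx":0,"dy":-0.0004,"dz":0,"gripper":-1},{"rx":0,"ry":0,"rz":0,"dx":0,"dy":-0.0008,"dz":0,"gripper":-1},{"rx":0,"ry":0,"rz":0,"dx":0,"dy":-0.0008,"dz":0,"gripper":-1}]' | sed -n '2p;4p'
```

```text
ee_pos: [0.5329, -0.0436, 0.059]
contact_force: [-2.1, -10.6, 1.9]
```

```bash
python3 -m handwheel '[{"rx":0,"ry":0,"rz":0,"dx":0,"dy":-0.0004,"dz":0,"gripper":-1},{"rx":0,"ry":0,"rz":0,"dx":0,"dy":-0.0008,"dz":0,"gripper":-1},{"rx":0,"ry":0,"rz":0,"dx":0,"dy":-0.0008,"dz":0,"gripper":-1}]' | sed -n '2p;4p'
```

```text
ee_pos: [0.5329, -0.0429, 0.059]
contact_force: [-1.9, -11.5, 0.8]
```

```bash
python3 -m handwheel '[{"rx":0,"ry":0,"rz":0,"dx":0,"dy":-0.0004,"dz":0,"gripper":-1},{"rx":0,"ry":0,"rz":0,"dx":0,"dy":-0.0008,"dz":0,"gripper":-1},{"rx":0,"ry":0,"rz":0,"dx":0,"dy":-0.0008,"dz":0,"gripper":-1}]' | sed -n '2p;4p'; python3 -c "
import cv2;from station import grab_frame
b=cv2.resize(grab_frame('side')[120:220,190:290],None,fx=5,fy=5,interpolation=2)
cv2.imwrite('pics/e.png',b);cv2.imwrite('pics/etop.png',grab_frame('top'))"
```

```text
ee_pos: [0.5329, -0.0425, 0.059]
contact_force: [-2.7, -13.5, 0.9]
```

View pics/e.png

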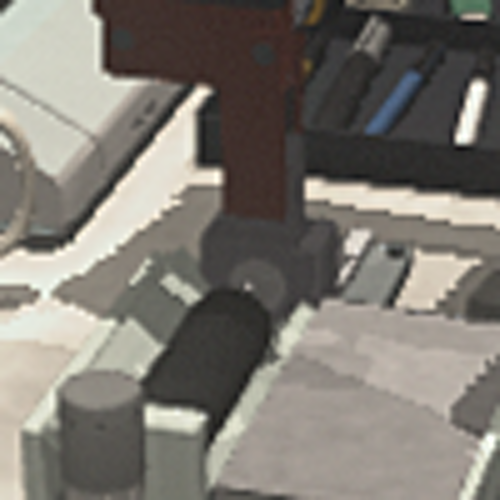

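The roller reaches the end stop (block at (175,420)), and the force has begun rising (−13.5 N, with the advance slowing), so it is home. I add the remaining ~3 N gradually.

```bash
python3 -m handwheel '[{"rx":0,"ry":0,"rz":0,"dx":0,"dy":-0.0003,"dz":0,"gripper":-1},{"rx":0,"ry":0,"rz":0,"dx":0,"dy":-0.0006,"dz":0,"gripper":-1},{"rx":0,"ry":0,"rz":0,"dx":0,"dy":-0.0006,"dz":0,"gripper":-1}]' | sed -n '2p;4p'
python3 -m handwheel '[{"rx":0,"ry":0,"rz":0,"dx":0,"dy":0,"dz":0,"gripper":-1},{"rx":0,"ry":0,"rz":0,"dx":0,"dy":0,"dz":0,"gripper":-1}]' | sed -n '2p;4p'
```

```text
ee_pos: [0.5329, -0.0422, 0.059]
contact_force: [-2.6, -14.6, 1.2]
ee_pos: [0.5329, -0.0422, 0.059]
contact_force: [-1.8, -15.1, 0.8]
```

```bash
python3 -m handwheel '[{"rx":0,"ry":0,"rz":0,"dx":0,"dy":-0.0003,"dz":0,"gripper":-1},{"rx":0,"ry":0,"rz":0,"dx":0,"dy":-0.0006,"dz":0,"gripper":-1},{"rx":0,"ry":0,"rz":0,"dx":0,"dy":-0.0006,"dz":0,"gripper":-1}]' | sed -n '2p;4p'
python3 -m handwheel '[{"rx":0,"ry":0,"rz":0,"dx":0,"dy":0,"dz":0,"gripper":-1},{"rx":0,"ry":0,"rz":0,"dx":0,"dy":0,"dz":0,"gripper":-1}]' | sed -n '2p;4p'
python3 -m handwheel '[{"rx":0,"ry":0,"rz":0,"dx":0,"dy":0,"dz":0,"gripper":-1},{"rx":0,"ry":0,"rz":0,"dx":0,"dy":0,"dz":0,"gripper":-1}]' | sed -n '2p;4p'
```

```text
ee_pos: [0.5329, -0.042, 0.059]
contact_force: [-2.2, -16.8, 0.9]
ee_pos: [0.5329, -0.042, 0.059]
contact_force: [-2.6, -17.1, 1.3]
ee_pos: [0.5329, -0.0419, 0.059]
contact_force: [-2.9, -17.1, 0.8]
```

```bash
python3 -m handwheel '[{"rx":0,"ry":0,"rz":0,"dx":0,"dy":0.0005,"dz":0,"gripper":-1},{"rx":0,"ry":0,"rz":0,"dx":0,"dy":0.001,"dz":0,"gripper":-1},{"rx":0,"ry":0,"rz":0,"dx":0,"dy":0.0015,"dz":0,"gripper":-1},{"rx":0,"ry":0,"rz":0,"dx":0,"dy":0.0015,"dz":0,"gripper":-1}]' | sed -n '2p;4p'
```

```text
ee_pos: [0.5329, -0.042, 0.059]
contact_force: [-2.9, -10.5, 1.8]
```

```bash
python3 -m handwheel '[{"rx":0,"ry":0,"rz":0,"dx":0,"dy":0.0005,"dz":0,"gripper":-1},{"rx":0,"ry":0,"rz":0,"dx":0,"dy":0.001,"dz":0,"gripper":-1},{"rx":0,"ry":0,"rz":0,"dx":0,"dy":0.0014,"dz":0,"gripper":-1},{"rx":0,"ry":0,"rz":0,"dx":0,"dy":0.0014,"dz":0,"gripper":-1}]' | sed -n '2p;4p'
python3 -m handwheel '[{"rx":0,"ry":0,"rz":0,"dx":0,"dy":0,"dz":0,"gripper":-0.6},{"rx":0,"ry":0,"rz":0,"dx":0,"dy":0,"dz":0,"gripper":-0.4},{"rx":0,"ry":0,"rz":0,"dx":0,"dy":0,"dz":0,"gripper":-0.2},{"rx":0,"ry":0,"rz":0,"dx":0,"dy":0,"dz":0,"gripper":-0.2},{"rx":0,"ry":0,"rz":0,"dx":0,"dy":0,"dz":0,"gripper":-0.2},{"rx":0,"ry":0,"rz":0,"dx":0,"dy":0,"dz":0,"gripper":-0.2}]'; python3 to.py
```

```text
ee_pos: [0.5329, -0.042, 0.059]
contact_force: [-1.6, -5.5, 4.3]
clock: 18.2
ee_pos: [0.5329, -0.041, 0.0586]
tcp_rot: [[1.0, -0.009, -0.0], [-0.009, -1.0, 0.0], [-0.0, -0.0, -1.0]]
contact_force: [0.1, -0.2, -0.2]
width: 0.0351
gripper_force: 0.0
t 18.2 pos [ 0.5329 -0.041   0.0586] F [ 0.1 -0.2 -0.2] w 0.0351
stand [ 0.0316 -0.0822  0.0586]
```

Released cleanly. I lift away and check that the clamp has stayed put.

```bash
python3 -m handwheel '[{"rx":0,"ry":0,"rz":0,"dx":0,"dy":0,"dz":-0.01,"gripper":-0.2},{"rx":0,"ry":0,"rz":0,"dx":0,"dy":0,"dz":-0.03,"gripper":-0.2},{"rx":0,"ry":0,"rz":0,"dx":0,"dy":0,"dz":-0.06,"gripper":-0.2},{"rx":0,"ry":0,"rz":0,"dx":0,"dy":0,"dz":-0.1,"gripper":-0.2},{"rx":0,"ry":0,"rz":0,"dx":0,"dy":0.04,"dz":-0.12,"gripper":-0.2},{"rx":0,"ry":0,"rz":0,"dx":0,"dy":0.08,"dz":-0.12,"gripper":-0.2},{"rx":0,"ry":0,"rz":0,"dx":0,"dy":0.12,"dz":-0.12,"gripper":-0.2},{"rx":0,"ry":0,"rz":0,"dx":0,"dy":0.16,"dz":-0.12,"gripper":-0.2},{"rx":0,"ry":0,"rz":0,"dx":0,"dy":0.16,"dz":-0.12,"gripper":-0.2},{"rx":0,"ry":0,"rz":0,"dx":0,"dy":0.16,"dz":-0.12,"gripper":-0.2}]' | tail -3
python3 -c "
import cv2;from station import grab_frame
a=cv2.resize(grab_frame('top')[130:240,180:330],None,fx=3,fy=3,interpolation=2);b=cv2.resize(grab_frame('side')[110:260,180:330],None,fx=2.2,fy=2.2,interpolation=2)
cv2.imwrite('pics/f.png',cv2.hconcat([a,b]))"
```

```text
contact_force: [-0.1, -0.2, -0.2]
width: 0.0349
gripper_force: 0.0
```

View pics/f.png

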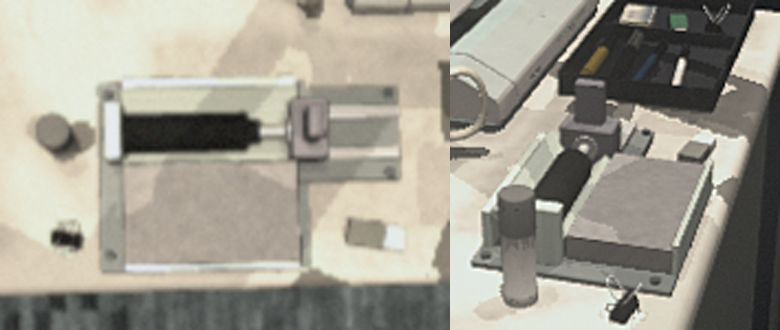

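The final picture shows the roller against the end stop (top crop x≈122), the pad at its other end (≈(253,132)), the clamp at (308,128), and the other objects unmoved. I hand it in.

```bash
python3 -c "
from station import order; print(order.job_done())"
```

```text
the job is handed in; nothing more can be done
None
```

The job is handed in: the roller is in the vee against the end stop, held by the clamp pad with about 6.4 N (estimated as the 17.0 N push minus 10.6 N clamp friction), the robot is clear of everything, and the last picture shows the glue stick, binder clip and eraser where they started.

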